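# Seat the cake turntable's plate and spin it by fingertip

## Robot

A 6-joint arm with a two-finger parallel gripper is mounted at the origin on a cart in front of the work surface, level with it; the furniture and walls round the work are solid. World frame = base frame: x ahead of the robot, y to its left, z up, the work surface at z = 0. Lengths are in m, angles in rad, forces in N, time in s.
With the tool pointing down it reaches from about 0.275 to 0.725 m from the base axis. Payload 15.9 kg.
Tool frame: the origin (TCP) lies at the very end of the fingers, on their centre line; the grasp point (between the pads) lies r.grasp_offset behind it (r.grasp_offset is the distance from the TCP to the grasp point, in m); z points along the fingers, y is the direction in which the jaws open and shut (so a half turn about z gives the same grasp; the last joint's range is limited). The gripper opens to 85 mm and grips with 20 to 120 N. Pads are 22 mm wide; open, the fingers measure 114 mm over their backs; the gripper's body (76 mm by 85 mm) begins 54 mm behind the grasp point. The pads swing forward as they close: fully open they stand 13 mm farther back than shut.
Start: joints at [1.346, 0.213, -0.034, 1.323, 0, 1.571], TCP at [0.111, 0.487, 0.231] pointing down, gripper open.
Joint ranges: [-2.98, 2.98], [-0.74, 1.72], [-1.14, 1.35], [-2.1, 2.04], [-1.57, 1.44], [-3.14, 3.14]. Speed limits (rad/s): [1.89, 1.89, 2.39, 2.57, 3.14, 3.14].

## Interface

Orientations are given as a rotation vector (axis times angle).
In Python, from plant import telemetry, optics, r gives the robot as it stands.
- The arm moves only by the tool servo_tool, never from a script. Its argument "motion" is text: rows parted by semicolons, each of 7 numbers parted by spaces: the turn, a rotation vector about the tool's x, y, z in degrees, then the shift along the tool's x, y, z in cm, then the finger opening in cm, from 0 to 8.54. In form: ax ay az tx ty tz jaw; .... A call has 1 to 12 rows; each row shifts and turns the commanded pose from where the row before left it, along the tool's axes as they then stand; what a row does not reach is not made up. A row lasts 1/12 s, in which the tool goes at most 41.7 mm and 7.16 degrees, less where a joint would pass 70% of its speed; a pose out of reach is approached as far as the arm can. A call with a gripper value outside its range is refused whole. The fingers move at their own pace and stop on an object; "newtons" is the grip in N (left out, the last holds). Time passes only in rows, so rows that do not move let the fingers close. It gives the time, the measured TCP pose, the force and the opening at its end, in the units of the state.
- telemetry.observe(): the state, without advancing time (a new reading comes with each control period).
- optics.camera(name): name is "side" or "top" or "wrist"; returns the picture (420x560x3 uint8, red, green, blue); there is no depth.
- optics.get_calibration(name): a dict with "fx", "fy", "cx", "cy" (pixels), "extrinsics" (4x4, takes a point from camera to world coordinates). Camera axes: x right, y up, looking along -z (the intrinsics and any distortion apply to the point x, -y, -z); pixel columns grow to the right and rows downward; lengths in m; the calibration is good to about 2 mm. A picture is of the moment at which its call begins: read the wrist's pose just before it. get_calibration takes no time and is no camera call; for the wrist camera it gives the pose at the moment of the call.
- r.finish_job(): hands the job in, once; it reports no verdict.
The state is a dict: "time": time; "joint_pos": joint angles; "qd": joint speeds; "joint_torque": joint torques, N m; "position": TCP position; "eef_rot": TCP orientation; "force": force on the tool from outside, world axes, zero at the start; "wrist_torque": the same for the moment, N m; "finger_gap": opening from 0.0 (shut) to 1.0 (fully open).
Only numpy, scipy, OpenCV 4.12 (cv2) and the standard library are available. Lean on these libraries where they do the work, as an engineer would, in place of code of your own. Each camera call takes 0.05 s, during which the arm holds its last target. There are 200 camera calls.

## Task

The round white plate of the cake turntable has been put back on its spindle but stands proud: first push it straight down until it is fully home, without turning it and without forcing it. Then, with a light fingertip on its top, turn it counterclockwise (seen from above) to check that it runs freely: let its blue mark pass the red pointer once and come round to it a second time, and leave the mark lined up with the pointer there. Leave everything else on the worktop alone.

Things in the scene. Friction and masses are not known exactly. Their poses are not given: they have to be found in the camera images.
- turntable_foot (a point): Cake turntable: grey foot (208 mm across, held by suction), column, smooth white plate on top (180 mm across, 12 mm thick, no handle). Point: on the vertical turning axis, under the foot, at worktop height; -x points to the red pointer. The column's height setting varies: with the plate home its top is 54 to 78 mm above the worktop (not measured: find by touch or sight), proud up to 12 mm more.
- pointer (a point): Red pointer post, 7 mm wide, on the edge of the grey foot just outside the plate's rim, 99 mm from the turning axis; this point is 55 mm above the worktop, the post's top 60 mm. Mark and pointer are lined up when both lie in the same direction from the axis.
- hub (a joint): How far the plate stands above home on its spindle, m: 0 = home, up to 0.012 = proud. Tight fit: about 10 N straight down anywhere on its top makes it slide, then it meets a stop and the push rises; over 22 N is too hard. It stays where left. The spindle's foot is a rubber cushion that yields 1 mm per 8 N and springs back.
- plate (a joint): Plate angle, rad, counterclockwise from above, not wrapped. 0 = blue mark (36 x 9 mm stripe at the rim) at the pointer the first time, 6.283 = second time; starts at -2.4 to -0.6. Drag 0.1 N m: it stops almost at once when not driven. A fingertip circling 50 mm from the axis carries it along by friction with 4 to 10 N of push: less slips, over 16 N rubs.
- egg_timer: Wind-up kitchen timer, red upper half on a white lower half, 66 mm across, 55 mm high, standing at the left; bystander, leave it alone. Origin at the centre of its underside.
- teaspoon: Metal teaspoon, 139 x 30 mm, lying on the worktop; bystander, leave it alone.
- scissors: Scissors with white handles, 206 x 84 mm, lying on the worktop at the right; fixed in place; bystander, leave them alone.
- keys: Bunch of keys, 104 x 115 mm, lying at the right; bystander, leave it alone.

How it is judged:
On the way, in this order (a step that is already met when the one before it is completed fails the run):
1. the plate is pushed fully home on its spindle (within 1.5 mm), before it is turned (value of joint hub below 0.0015 m and value of joint plate below -0.3 rad), for 0.2 s.
2. the plate, still home, is turned counterclockwise until its mark has passed the pointer for the first time (value of joint plate above 0.2 rad and value of joint hub below 0.002 m), for 0.1 s.
3. the plate is turned on past half a turn from the pointer (value of joint plate above 3.3 rad), for 0.1 s.
At the end, for the whole second after the job is handed in: The plate is home on its spindle (within 2 mm), at rest and released, with the blue mark lined up with the red pointer for the second time (within 0.14 rad, about 12 mm at the rim) (value of joint hub below 0.002 m and value of joint plate between 6.143 and 6.423 rad and velocity of joint plate between -0.05 and 0.05 rad/s); the robot touches nothing.
It fails at once if the plate was turned (faster than 0.5 rad/s) while it still stood more than 3 mm proud (value of joint hub above 0.003 m and (velocity of joint plate above 0.5 rad/s or velocity of joint plate below -0.5 rad/s)).
It fails at once if the plate was pushed or gripped with more than 24 N (contact force between anything else and plate above 24 N).
It fails at once if the plate was pressed with more than 16 N while it was turning, so that it rubs (contact force between anything else and plate above 16 N and (velocity of joint plate above 0.3 rad/s or velocity of joint plate below -0.3 rad/s)).
It fails at once if the egg timer, teaspoon or keys was moved by more than 20 mm (distance of any of egg_timer, teaspoon, keys from where it was at the start of the episode above 0.02 m).
It also fails if it takes over 61 s, if anything falls off the work surface, if the arm or the gripper's body presses on something with over 40 N, if the wrist force passes 120 N, or if a joint passes its speed limit or range.

## Working session

There is one attempt and no reset: what is moved stays moved. The work goes in short steps, Python scripts to look and compute and a tool call to move; the robot and the scene stay as the last step left them, time stands still between calls to the robot, and variables do not carry over. Pictures are saved under pics/ and viewed, about 8 in all and at most 12, crops included, and the job is handed in when it is done.

Besides the shell and the picture viewer there is one more tool, called as a command line: name --argument value ..., lists and objects as JSON in quotes. servo_tool: Moves the arm, as the interface text tells. Its arguments: {"type":"object","properties":{"motion":{"type":"string"},"newtons":{"type":"number"}},"required":["motion"]}

```bash
mkdir -p pics
python3 - <<'E'
from plant import telemetry, optics, r
import cv2, numpy as np
print(telemetry.observe())
ims=[]
for n in ["top","side"]:
    im=optics.camera(n); cv2.imwrite(f"pics/{n}0.png",im[:,:,::-1])
    c=optics.get_calibration(n); print(n,{k:np.round(v,4).tolist() for k,v in c.items()})
E
```

```text
{'time': 0.0, 'joint_pos': array([ 1.34599852e+00,  2.13360900e-01, -3.50411300e-02,  1.32345310e+00,
       -4.79404808e-06,  1.57078891e+00]), 'qd': array([ 9.57597966e-04, -7.27261895e-04,  7.02948414e-04,  8.88813832e-04,
       -8.30297847e-05, -1.13645033e-03]), 'joint_torque': array([-1.27769912e-03, -6.86160421e+01,  4.87113655e+01,  1.74857100e-02,
        8.79844583e-05, -3.95979987e-05]), 'position': array([0.11138668, 0.48711563, 0.2308209 ]), 'eef_rot': array([-3.52344120e-01, -3.12165646e+00,  1.65345013e-03]), 'force': array([-0.19944599,  0.20436027, -0.07934222]), 'wrist_torque': array([ 0.00922063,  0.00119405, -0.00568489]), 'finger_gap': 0.9959145018137454}
top {'fx': 437.6333, 'fy': 437.6333, 'cx': 276.0205, 'cy': 207.4868, 'extrinsics': [[0.0155, 0.984, -0.1775, 0.3464], [-0.9998, 0.0167, 0.0056, 0.0615], [0.0085, 0.1774, 0.9841, 1.1678], [0.0, 0.0, 0.0, 1.0]]}
side {'fx': 513.1446, 'fy': 513.1446, 'cx': 275.9988, 'cy': 211.4077, 'extrinsics': [[0.9999, 0.0108, 0.0059, 0.5505], [-0.0006, 0.5192, -0.8547, -1.3907], [-0.0122, 0.8546, 0.5191, 0.9295], [0.0, 0.0, 0.0, 1.0]]}
```

View pics/top0.png

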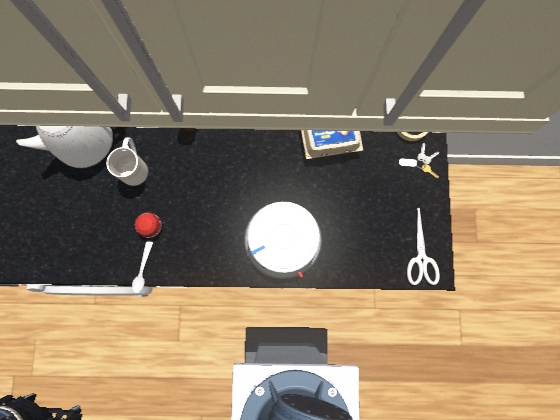

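View pics/side0.png

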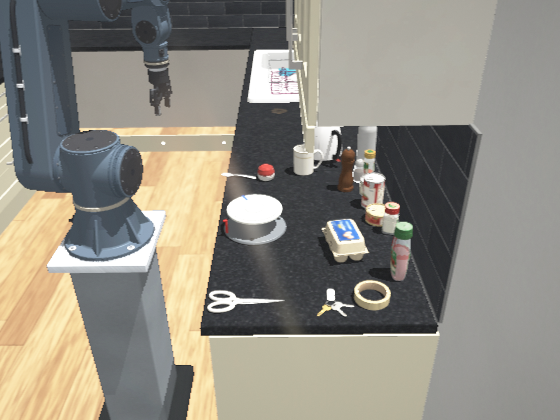

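The top view shows the plate centred near (284,237), its blue mark near (257,250) and the red pointer at (300,274). The side view shows the plate at (254,210) on its foot. Next I'll triangulate.

```bash
cat > h.py <<'E'
import numpy as np, cv2
from plant import telemetry, optics, r
def ray(n,u,v,c=None):
    c=c or optics.get_calibration(n); E=np.array(c["extrinsics"])
    d=E[:3,:3]@np.array([(u-c["cx"])/c["fx"],-(v-c["cy"])/c["fy"],-1]); return E[:3,3],d/np.linalg.norm(d)
def onz(n,u,v,z,c=None):
    o,d=ray(n,u,v,c); return o+d*(z-o[2])/d[2]
def tri(a,b):
    (o1,d1),(o2,d2)=a,b
    t=np.linalg.lstsq(np.c_[d1,-d2],o2-o1,rcond=None)[0]
    p,q=o1+d1*t[0],o2+d2*t[1]; return (p+q)/2,np.linalg.norm(p-q)
E
python3 - <<'E'
from h import *
out={}
for n,box in [("top",(230,190,340,290)),("side",(215,190,295,245))]:
    im=cv2.imread(f"pics/{n}0.png"); x0,y0,x1,y1=box
    c=im[y0:y1,x0:x1].astype(int); b,g,rr=c[...,0],c[...,1],c[...,2]
    for nm,m in [("red",(rr>120)&(g<80)&(b<80)),("blue",(b>110)&(b-rr>60))]:
        ys,xs=np.nonzero(m); out[n,nm]=(xs.mean()+x0,ys.mean()+y0) if len(xs) else None; print(n,nm,len(xs),out[n,nm])
    for th in (200,225,240):
        m=(c.min(2)>th).astype(np.uint8)
        cs,_=cv2.findContours(m,cv2.RETR_EXTERNAL,cv2.CHAIN_APPROX_NONE); k=max(cs,key=cv2.contourArea)
        (e,ax,an)=cv2.fitEllipse(cv2.convexHull(k)); out[n,th]=(e[0]+x0,e[1]+y0); print(n,th,out[n,th],ax,an,cv2.boundingRect(k))
    cv2.imwrite(f"pics/{n}c.png",cv2.resize(im[y0:y1,x0:x1],None,fx=5,fy=5,interpolation=cv2.INTER_CUBIC))
a=cv2.imread("pics/topc.png");b=cv2.imread("pics/sidec.png")
w=max(a.shape[1],b.shape[1]); pad=lambda i:cv2.copyMakeBorder(i,0,0,0,w-i.shape[1],0)
cv2.imwrite("pics/both.png",cv2.resize(np.vstack([pad(a),pad(b)]),None,fx=.75,fy=.75))
for th in (200,225,240): print(th,tri(ray("top",*out["top",th]),ray("side",*out["side",th])), onz("top",*out["top",th],.075))
print("ptr",onz("top",*out["top","red"],.06),"blue",onz("top",*out["top","blue"],.075))
E
```

```text
top red 2 (np.float64(300.0), np.float64(274.0))
top blue 50 (np.float64(257.02), np.float64(249.82))
top 200 (283.1806297302246, 236.48974990844727) (70.2973861694336, 71.99268341064453) 104.27740478515625 (17, 12, 73, 71)
top 225 (283.2434501647949, 236.44380950927734) (70.02120971679688, 71.33304595947266) 104.85675048828125 (18, 12, 72, 70)
top 240 (283.18586349487305, 236.36481475830078) (69.64968872070312, 70.52989959716797) 102.1826400756836 (18, 12, 72, 70)
side red 37 (np.float64(225.8918918918919), np.float64(225.16216216216216))
side blue 8 (np.float64(243.75), np.float64(196.75))
side 200 (254.24813842773438, 208.7303352355957) (29.508563995361328, 55.354759216308594) 89.0537109375 (12, 4, 55, 30)
side 225 (254.25332641601562, 208.54735565185547) (28.910551071166992, 55.10537338256836) 88.48300170898438 (12, 4, 55, 30)
side 240 (254.19922256469727, 208.52474784851074) (28.383106231689453, 54.86280822753906) 88.51600646972656 (12, 5, 55, 28)
200 (array([0.47014564, 0.03616871, 0.07382163]), np.float64(0.00021617560079342785)) [0.46990443 0.03618321 0.075     ]
225 (array([0.47018528, 0.03603145, 0.07459383]), np.float64(0.00023346991876070674)) [0.47002269 0.03602711 0.075     ]
240 (array([0.47019069, 0.03615747, 0.07463972]), np.float64(0.00013889624363770567)) [0.47021923 0.03617403 0.075     ]
ptr [ 0.37795823 -0.00747728  0.06      ] blue [0.43546826 0.10098384 0.075     ]
```

View pics/both.png

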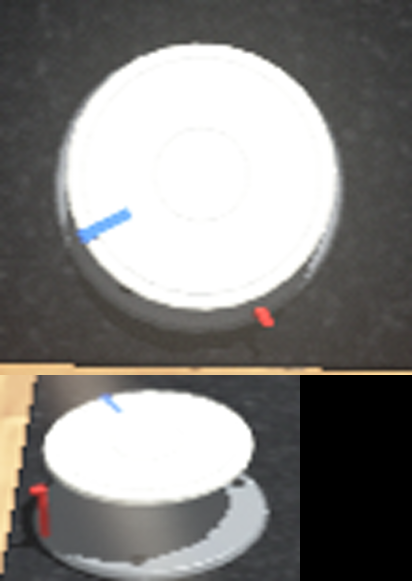

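The plate axis is at about (0.470, 0.036) with its top at about z 0.075. The pointer lies at about -154.6° and the mark at 118°, so the plate angle is about -1.52 rad. Next I'll swing over to a push point at (0.42, 0.036) with the fingers shut.

servo_tool --motion "0 0 4.3 -3.2 -0.4 0 0;0 0 4.3 -3.2 -0.4 0 0;0 0 4.3 -3.2 -0.4 0 0;0 0 4.3 -3.2 -0.4 0 0;0 0 4.3 -3.2 -0.4 0 0;0 0 4.3 -3.2 -0.4 0 0;0 0 4.3 -3.2 -0.4 0 0;0 0 4.3 -3.2 -0.4 0 0;0 0 4.3 -3.2 -0.4 0 0" --newtons 40

```text
time: 0.85
position: [0.3392, 0.3139, 0.231]
eef_rot: [-1.372, -2.826, 0.001]
force: [1.1, 0.9, -0.5]
finger_gap: 0.003
```

servo_tool --motion "0 0 4.3 -3.2 -0.4 0 0;0 0 4.3 -3.2 -0.4 0 0;0 0 4.3 -3.2 -0.4 0 0;0 0 4.3 -3.2 -0.4 0 0;0 0 4.3 -3.2 -0.4 0 0;0 0 4.3 -3.2 -0.4 0 0;0 0 4.3 -3.2 -0.4 0 0;0 0 4.3 -3.2 -0.4 0 0;0 0 4.3 -3.2 -0.4 0 0;0 0 0 0 0 0 0;0 0 0 0 0 0 0"

```text
time: 1.77
position: [0.4075, 0.0376, 0.2312]
eef_rot: [-2.23, -2.212, 0.0]
force: [0.7, 0.3, 0.4]
finger_gap: -0.003
```

servo_tool --motion "0 0 0.3 -0.15 1.25 3 0;0 0 0 0 0 3 0;0 0 0 0 0 3 0;0 0 0 0 0 3 0;0 0 0 0 0 1.2 0;0 0 0 0 0 0 0;0 0 0 0 0 0 0"

```text
time: 2.35
position: [0.4199, 0.0381, 0.0993]
eef_rot: [-2.23, -2.212, 0.001]
force: [1.0, -0.3, 0.5]
finger_gap: 0.001
```

Run:
```python
from h import *
print(telemetry.observe()["position"],telemetry.observe()["force"])
im=optics.camera("wrist"); cv2.imwrite("pics/w1.png",im[:,:,::-1])
```

```text
[0.41985228 0.03813464 0.09928904] [ 1.01875713 -0.27483555  0.45948131]
```

View pics/w1.png

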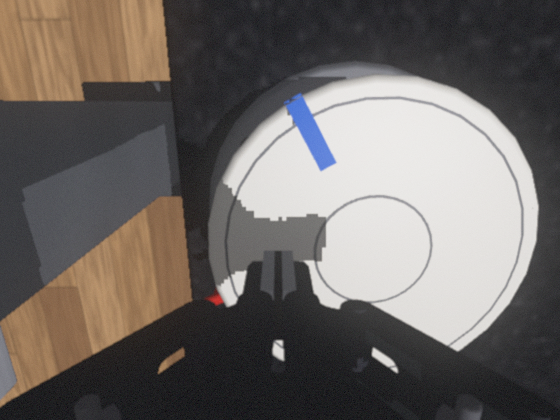

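The wrist view shows the shut fingertip over the plate between hub and rim, the mark at (310,130) and the pointer at (215,300). I'll descend gently until it touches.

servo_tool --motion "0 0 0 0 0 0.6 0;0 0 0 0 0 0.5 0;0 0 0 0 0 0.2 0;0 0 0 0 0 0.1 0;0 0 0 0 0 0.1 0;0 0 0 0 0 0.1 0;0 0 0 0 0 0 0;0 0 0 0 0 0 0"

```text
time: 3.07
position: [0.4202, 0.0373, 0.0834]
eef_rot: [2.233, 2.21, 0.0]
force: [0.0, -0.1, -0.3]
finger_gap: -0.001
```

servo_tool --motion "0 0 0 0 0 0.1 0;0 0 0 0 0 0.1 0;0 0 0 0 0 0.1 0;0 0 0 0 0 0.1 0;0 0 0 0 0 0.1 0;0 0 0 0 0 0 0"

```text
time: 3.57
position: [0.42, 0.0374, 0.0782]
eef_rot: [-2.232, -2.21, 0.0]
force: [-2.7, 0.2, 4.3]
finger_gap: 0.001
```

servo_tool --motion "0 0 0 0 0 0.05 0;0 0 0 0 0 0.05 0;0 0 0 0 0 0 0"

```text
time: 3.82
position: [0.42, 0.0374, 0.0774]
eef_rot: [-2.233, -2.21, 0.0]
force: [-5.0, 0.3, 9.4]
finger_gap: 0.001
```

servo_tool --motion "0 0 0 0 0 0.05 0;0 0 0 0 0 0.05 0;0 0 0 0 0 0 0"

```text
time: 4.07
position: [0.42, 0.0374, 0.0765]
eef_rot: [-2.233, -2.21, 0.0]
force: [-4.4, -0.4, 10.4]
finger_gap: 0.001
```

servo_tool --motion "0 0 0 0 0 0.05 0;0 0 0 0 0 0.05 0;0 0 0 0 0 0.05 0;0 0 0 0 0 0 0"

```text
time: 4.4
position: [0.4199, 0.0374, 0.075]
eef_rot: [-2.232, -2.21, 0.0]
force: [-4.7, 0.3, 9.3]
finger_gap: -0.001
```

servo_tool --motion "0 0 0 0 0 0.05 0;0 0 0 0 0 0.05 0;0 0 0 0 0 0 0"

```text
time: 4.65
position: [0.4199, 0.0374, 0.074]
eef_rot: [-2.232, -2.21, 0.0]
force: [-4.9, -0.6, 9.2]
finger_gap: -0.003
```

servo_tool --motion "0 0 0 0 0 0.05 0;0 0 0 0 0 0.05 0;0 0 0 0 0 0 0"

```text
time: 4.9
position: [0.42, 0.0374, 0.073]
eef_rot: [-2.233, -2.21, 0.0]
force: [-4.9, -0.1, 10.4]
finger_gap: 0.001
```

servo_tool --motion "0 0 0 0 0 0.05 0;0 0 0 0 0 0.05 0;0 0 0 0 0 0 0"

```text
time: 5.15
position: [0.4199, 0.0374, 0.072]
eef_rot: [-2.232, -2.21, 0.0]
force: [-4.4, -0.3, 9.3]
finger_gap: -0.0
```

servo_tool --motion "0 0 0 0 0 0.05 0;0 0 0 0 0 0.05 0;0 0 0 0 0 0 0"

```text
time: 5.4
position: [0.4199, 0.0374, 0.071]
eef_rot: [-2.232, -2.21, 0.0]
force: [-5.3, -0.2, 10.2]
finger_gap: 0.002
```

servo_tool --motion "0 0 0 0 0 0.05 0;0 0 0 0 0 0.05 0;0 0 0 0 0 0 0"

```text
time: 5.65
position: [0.4199, 0.0374, 0.07]
eef_rot: [-2.232, -2.21, 0.0]
force: [-4.6, -0.2, 9.5]
finger_gap: -0.007
```

servo_tool --motion "0 0 0 0 0 0.05 0;0 0 0 0 0 0 0"

```text
time: 5.82
position: [0.4199, 0.0374, 0.0695]
eef_rot: [-2.232, -2.21, 0.0]
force: [-5.3, 0.3, 12.2]
finger_gap: -0.0
```

servo_tool --motion "0 0 0 0 0 0.05 0;0 0 0 0 0 0 0"

```text
time: 5.98
position: [0.4198, 0.0374, 0.0691]
eef_rot: [-2.232, -2.21, 0.0]
force: [-7.8, -0.3, 14.8]
finger_gap: -0.003
```

servo_tool --motion "0 0 0 0 0 0.04 0;0 0 0 0 0 0 0;0 0 0 0 0 0 0;0 0 0 0 0 0 0"

```text
time: 6.32
position: [0.4198, 0.0374, 0.0688]
eef_rot: [-2.232, -2.21, 0.0]
force: [-8.1, -0.3, 16.8]
finger_gap: 0.0
```

The force rose well above the 10 N sliding level (9.5→16.8 N over 1.2 mm), so the stop is reached. I'll release and re-touch lightly.

servo_tool --motion "0 0 0 0 0 -0.3 0;0 0 0 0 0 -0.3 0;0 0 0 0 0 0 0;0 0 0 0 0 0 0;0 0 0 0 0 0 0"

```text
time: 6.73
position: [0.4201, 0.0374, 0.0743]
eef_rot: [-2.233, -2.21, 0.0]
force: [-0.5, 0.6, 0.3]
finger_gap: 0.004
```

servo_tool --motion "0 0 0 0 0 0.2 0;0 0 0 0 0 0.1 0;0 0 0 0 0 0.1 0;0 0 0 0 0 0 0;0 0 0 0 0 0 0"

```text
time: 7.15
position: [0.42, 0.0374, 0.0704]
eef_rot: [-2.232, -2.21, 0.0]
force: [-3.0, 0.6, 7.5]
finger_gap: -0.001
```

About 7.5 N of push at z 0.0704, with the free plate top at about 0.071. I'll start circling counterclockwise (tool x is world +y, tool y is world +x), half a quadrant first.

servo_tool --motion "0 0 0 -0.65 0.04 0 0;0 0 0 -0.64 0.13 0 0;0 0 0 -0.62 0.21 0 0;0 0 0 -0.59 0.29 0 0;0 0 0 -0.54 0.36 0 0;0 0 0 -0.49 0.43 0 0"

```text
time: 7.65
position: [0.4343, 0.0018, 0.0704]
eef_rot: [-2.232, -2.21, -0.0]
force: [-2.0, 0.8, 4.8]
finger_gap: -0.001
```

```bash
cat >> h.py <<'E'
def look(save=None,z=.0713):
    im=optics.camera("top")[:,:,::-1]
    if save: cv2.imwrite(save,im)
    c=im.astype(int); x0,y0,x1,y1=230,190,340,290; c=c[y0:y1,x0:x1]; b,g,rr=c[...,0],c[...,1],c[...,2]
    ys,xs=np.nonzero((b>110)&(b-rr>60)); 
    if len(xs)<8: return "blue hidden",len(xs)
    p=onz("top",xs.mean()+x0,ys.mean()+y0,z)-[.470,.0361,z]
    return len(xs),p.round(4),"angle deg",np.degrees(np.arctan2(p[1],p[0])), "r",np.hypot(*p[:2])
E
python3 -c "
from h import *
print(look()); s=telemetry.observe(); print(s['position'],s['force'])"
```

```text
(31, array([-0.0727,  0.0305, -0.    ]), 'angle deg', np.float64(157.229259605645), 'r', np.float64(0.07879224243634472))
[0.43516283 0.00109953 0.07049011] [-1.72161228 -0.87380278  5.71600498]
```

The plate follows (118°→157°). I'll press slightly more and carry on.

servo_tool --motion "0 0 0 -0.43 0.49 0.03 0;0 0 0 -0.36 0.54 0 0;0 0 0 -0.29 0.59 0 0;0 0 0 -0.21 0.62 0 0;0 0 0 -0.13 0.64 0 0;0 0 0 -0.04 0.65 0 0"

```text
time: 8.2
position: [0.4697, -0.0133, 0.0701]
eef_rot: [2.233, 2.21, -0.0]
force: [-2.8, -0.4, 6.9]
finger_gap: -0.0
```

servo_tool --motion "0 0 0 0.04 0.65 0 0;0 0 0 0.13 0.64 0 0;0 0 0 0.21 0.62 0 0;0 0 0 0.29 0.59 0 0;0 0 0 0.36 0.54 0 0;0 0 0 0.43 0.49 0 0"

```text
time: 8.7
position: [0.5054, 0.001, 0.0702]
eef_rot: [2.233, 2.209, -0.0]
force: [-1.3, -1.8, 6.6]
finger_gap: 0.005
```

```bash
python3 -c "
from h import *
print(look()); s=telemetry.observe(); print(s['position'],s['force'])"
```

```text
('blue hidden', 0)
[0.50621022 0.00174998 0.07023708] [-1.32294805  0.55806113  5.72591567]
```

servo_tool --motion "0 0 0 0.49 0.43 0.01 0;0 0 0 0.54 0.36 0 0;0 0 0 0.59 0.29 0 0;0 0 0 0.62 0.21 0 0;0 0 0 0.64 0.13 0 0;0 0 0 0.65 0.04 0 0"

```text
time: 9.25
position: [0.5205, 0.0363, 0.0702]
eef_rot: [2.232, 2.209, 0.0]
force: [0.3, -2.2, 5.8]
finger_gap: -0.002
```

servo_tool --motion "0 0 0 0.65 -0.04 0 0;0 0 0 0.64 -0.13 0 0;0 0 0 0.62 -0.21 0 0;0 0 0 0.59 -0.29 0 0;0 0 0 0.54 -0.36 0 0;0 0 0 0.49 -0.43 0 0"

```text
time: 9.75
position: [0.5065, 0.072, 0.0704]
eef_rot: [2.232, 2.209, 0.002]
force: [2.9, -1.3, 6.0]
finger_gap: 0.002
```

```bash
python3 -c "
from h import *
print(look()); s=telemetry.observe(); print(s['position'],s['force'])"
```

```text
('blue hidden', 0)
[0.50576183 0.07272464 0.07035766] [1.13592439 1.54557586 6.18523976]
```

servo_tool --motion "0 0 0 0.43 -0.49 0.01 0;0 0 0 0.36 -0.54 0 0;0 0 0 0.29 -0.59 0 0;0 0 0 0.21 -0.62 0 0;0 0 0 0.13 -0.64 0 0;0 0 0 0.04 -0.65 0 0"

```text
time: 10.3
position: [0.4713, 0.0871, 0.0703]
eef_rot: [2.232, 2.209, 0.003]
force: [3.0, 0.9, 6.0]
finger_gap: -0.0
```

servo_tool --motion "0 0 0 -0.04 -0.65 0 0;0 0 0 -0.13 -0.64 0 0;0 0 0 -0.21 -0.62 0 0;0 0 0 -0.29 -0.59 0 0;0 0 0 -0.36 -0.54 0 0;0 0 0 -0.43 -0.49 0 0"

```text
time: 10.8
position: [0.4357, 0.0728, 0.0703]
eef_rot: [2.232, 2.21, 0.003]
force: [2.7, 2.1, 7.2]
finger_gap: -0.0
```

```bash
python3 -c "
from h import *
print(look('pics/top2.png')); s=telemetry.observe(); print(s['position'],s['force'])
cv2.imwrite('pics/w2.png',optics.camera('wrist')[:,:,::-1])
cv2.imwrite('pics/2.png',cv2.resize(np.hstack([cv2.imread('pics/top2.png'),cv2.imread('pics/w2.png')]),(800,300)))"
```

```text
('blue hidden', 0)
[0.43472189 0.07208216 0.07019604] [2.26565848 0.55912159 4.8246458 ]
```

View pics/2.png

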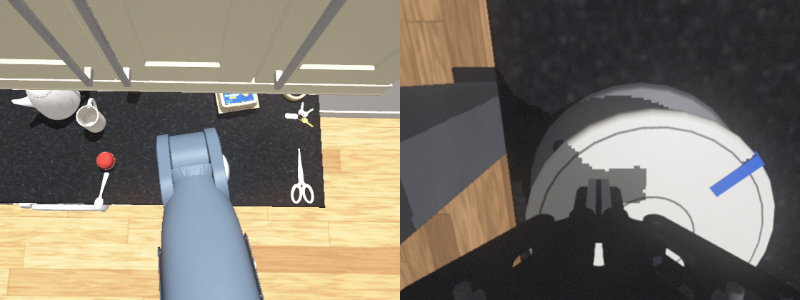

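The top camera is blocked by the arm, but the wrist view shows the mark at the plate's right. I'll measure the mark's angle from the wrist camera.

```bash
cat >> h.py <<'E'
def lookw(save=None,z=.0713):
    c=optics.get_calibration("wrist"); im=optics.camera("wrist")[:,:,::-1]
    if save: cv2.imwrite(save,im)
    b,g,rr=np.moveaxis(im.astype(int),2,0); a={}
    for nm,m,h in [("blue",(b>110)&(b-rr>70),z),("red",(rr>110)&(g<70)&(b<70),.06)]:
        n,_,st,ce=cv2.connectedComponentsWithStats(m.astype(np.uint8))
        if n<2: continue
        i=1+st[1:,4].argmax(); p=onz("wrist",*ce[i],h,c)-[.470,.0361,h]
        print(nm,st[i,4],ce[i].round(),p.round(4),"deg",round(float(np.degrees(np.arctan2(p[1],p[0])))%360,1),"r",np.hypot(*p[:2]).round(4))
E
python3 -c "
from h import *
lookw()"
```

```text
blue 1353 [472. 245.] [0.0552 0.0476 0.    ] deg 40.7 r 0.0729
```

The plate has turned 282°, a ratio of about 0.9 to the finger's travel, with 165° to go. Continuing.

servo_tool --motion "0 0 0 -0.49 -0.43 0.01 0;0 0 0 -0.54 -0.36 0 0;0 0 0 -0.59 -0.29 0 0;0 0 0 -0.62 -0.21 0 0;0 0 0 -0.64 -0.13 0 0;0 0 0 -0.65 -0.04 0 0"

```text
time: 11.45
position: [0.4205, 0.0375, 0.0701]
eef_rot: [2.232, 2.21, 0.002]
force: [-0.4, 2.9, 7.3]
finger_gap: -0.003
```

servo_tool --motion "0 0 0 -0.65 0.04 0 0;0 0 0 -0.64 0.13 0 0;0 0 0 -0.62 0.21 0 0;0 0 0 -0.59 0.29 0 0;0 0 0 -0.54 0.36 0 0;0 0 0 -0.49 0.43 0 0"

```text
time: 11.95
position: [0.4344, 0.0018, 0.0699]
eef_rot: [-2.232, -2.21, -0.0]
force: [-3.2, 1.8, 8.3]
finger_gap: -0.003
```

```bash
python3 -c "
from h import *
lookw(); s=telemetry.observe(); print(s['position'],s['force'])"
```

```text
blue 2122 [288.  41.] [-0.0316  0.0648  0.    ] deg 116.0 r 0.0721
[0.43534208 0.00111572 0.0700408 ] [-1.83870244 -1.47903642  8.44908972]
```

servo_tool --motion "0 0 0 -0.43 0.49 0 0;0 0 0 -0.36 0.54 0 0;0 0 0 -0.29 0.59 0 0;0 0 0 -0.21 0.62 0 0;0 0 0 -0.13 0.64 0 0;0 0 0 -0.04 0.65 0 0"

```text
time: 12.5
position: [0.4698, -0.0133, 0.0699]
eef_rot: [2.233, 2.21, -0.0]
force: [-2.6, -1.2, 7.8]
finger_gap: 0.002
```

servo_tool --motion "0 0 0 0.04 0.65 0 0;0 0 0 0.13 0.64 0 0;0 0 0 0.21 0.62 0 0;0 0 0 0.29 0.59 0 0"

```text
time: 12.83
position: [0.495, -0.0068, 0.0699]
eef_rot: [2.233, 2.21, -0.0]
force: [-2.1, -2.3, 8.3]
finger_gap: 0.002
```

```bash
python3 -c "
from h import *
lookw('pics/w3.png'); s=telemetry.observe(); print(s['position'],s['force'])"
```

```text
[ 0.49601924 -0.0062681   0.07001924] [-1.49269422  1.09305822  6.72737069]
```

The mark is out of view, so I'll lift off and look from above.

servo_tool --motion "0 0 0 0 0 -2 0;0 0 0 0 0 -3 0;0 0 0 0 -2 -3.5 0;0 0 0 -2 -2 -3.5 0;0 0 0 -3 -1 -3 0;0 0 0 -3 0 -2 0;0 0 0 0 0 0 0;0 0 0 0 0 0 0"

```text
time: 13.55
position: [0.4463, -0.0845, 0.2367]
eef_rot: [2.234, 2.206, 0.002]
force: [-0.4, 0.8, -0.5]
finger_gap: 0.001
```

```bash
python3 -c "
from h import *
lookw('pics/w4.png'); s=telemetry.observe(); print(s['position'],s['force'])"
```

```text
blue 452 [222.  59.] [-0.0718 -0.008  -0.    ] deg 186.3 r 0.0722
red 134 [204. 102.] [-0.0918 -0.0427  0.    ] deg 204.9 r 0.1013
[ 0.44579656 -0.08355261  0.23561807] [-0.28389602  0.63605239  0.16820113]
```

View pics/w4.png

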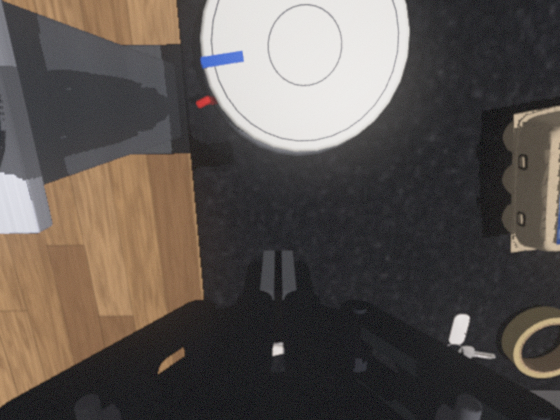

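Mark at 186.3°, pointer at 204.9°: about 19° to go. I'll touch down again near 260° on the circle.

servo_tool --motion "0 0 0 2.3 0.5 2 0;0 0 0 2.3 0.5 2 0;0 0 0 2.4 0.5 2 0;0 0 0 0 0 3 0;0 0 0 0 0 3 0;0 0 0 0 0 2.5 0;0 0 0 0 0 1 0;0 0 0 0 0 0.4 0;0 0 0 0 0 0.2 0;0 0 0 0 0 0 0;0 0 0 0 0 0 0"

```text
time: 14.52
position: [0.4619, -0.0132, 0.0755]
eef_rot: [2.232, 2.21, 0.001]
force: [0.3, -1.0, 0.9]
finger_gap: 0.0
```

servo_tool --motion "0 0 0 0 0 0.2 0;0 0 0 0 0 0.1 0;0 0 0 0 0 0.1 0;0 0 0 0 0 0.1 0;0 0 0 0 0 0 0;0 0 0 0 0 0 0"

```text
time: 15.02
position: [0.4619, -0.0137, 0.0703]
eef_rot: [2.232, 2.209, 0.0]
force: [-1.5, -1.7, 7.0]
finger_gap: 0.002
```

servo_tool --motion "0 0 0 -0.05 0.45 0 0;0 0 0 -0.02 0.47 0 0;0 0 0 0.02 0.47 0 0;0 0 0 0.05 0.46 0 0;0 0 0 0 0 0 0;0 0 0 0 0 0 0"

```text
time: 15.52
position: [0.4806, -0.0136, 0.0703]
eef_rot: [2.232, 2.21, 0.001]
force: [-0.2, 0.4, 6.2]
finger_gap: -0.003
```

servo_tool --motion "0 0 0 0 0 -1 0;0 0 0 0 0 -3 0;0 0 0 0 -2 -3.5 0;0 0 0 -2 -2 -3.5 0;0 0 0 -3 -1 -3 0;0 0 0 -3 0 -2 0;0 0 0 0 0 0 0;0 0 0 0 0 0 0"

```text
time: 16.18
position: [0.4315, -0.0915, 0.2275]
eef_rot: [2.234, 2.206, 0.002]
force: [0.3, -0.1, -0.4]
finger_gap: 0.001
```

```bash
python3 -c "
from h import *
lookw('pics/w5.png'); s=telemetry.observe(); print(s['position'],s['force'])"
```

```text
blue 461 [247.  78.] [-0.0644 -0.0312 -0.    ] deg 205.9 r 0.0715
red 133 [217.  93.] [-0.0925 -0.0427  0.    ] deg 204.8 r 0.1019
[ 0.43107269 -0.09057935  0.22638537] [-1.16325958  1.25893415 -0.41918754]
```

View pics/w5.png

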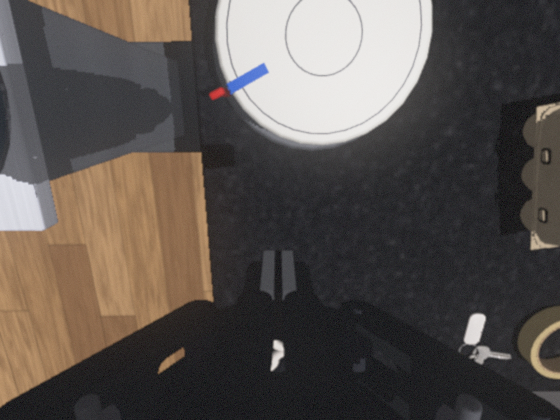

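The mark at (247,78) points straight at the pointer at (217,93): 205.9° against 204.8°. The arm is clear.

```bash
python3 -c "
from plant import r
print(r.finish_job())"
```

```text
the job is handed in; nothing more can be done
None
```

The plate is pushed home and turned counterclockwise past the pointer once, and its mark is left at the pointer the second time. The job is handed in; it reports no verdict.

- **Pushing home:** With the fingers shut, the plate slid down about 8 mm at around 10 N. It met the stop, where the push rose to about 17 N (about 19 N including sideways force). Its free top is at about z = 0.071 m. A light touch at several points around the plate read the same height, and so did the last touch before I lifted off, so it stayed home.
- **Turning:** I circled the fingertip 50 mm from the axis with about 5–8 N of push. It slipped a little, with the plate turning roughly 85–90% of the finger's travel. The first pass of the pointer was worked out from the mark's angle before and after, because the arm hid it from the cameras at that moment. After a look from above, I made one last 19° nudge.
- **Last check:** From the wrist camera, the mark is at 205.9° and the pointer at 204.8°. They are about 0.02 rad apart against the 0.14 allowed. The arm was clear of everything at about 16 s, well within the 61 s limit. No check failed or disagreed. I did not re-measure the other objects, but the arm's path stayed well away from them.

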